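# Roll the loaded soldering carriage to the torch and stop it at the index

### The arm

A 6-joint arm with a two-finger parallel gripper is mounted at the origin on the work surface. World frame = base frame: x ahead of the robot, y to its left, z up, the work surface at z = 0. Lengths are in m, angles in rad, forces in N, time in s.
With the tool pointing down it reaches from about 0.225 to 0.875 m from the base axis. Payload 3.4 kg.
Tool frame: the origin (TCP) lies at the very end of the fingers, on their centre line; the grasp point (between the pads) lies 19 mm behind it (manip.tcp_to_grasp is the distance from the TCP to the grasp point, in m); z points along the fingers, y is the line along which they close (so a half turn about z gives the same grasp; the last joint's range is limited). The gripper opens to 85 mm and grips with 20 to 120 N. Pads are 22 mm wide; open, the fingers measure 114 mm over their backs; the gripper's body (76 mm by 85 mm) begins 54 mm behind the grasp point. The pads swing forward as they close: fully open they stand 13 mm farther back than shut.
Start: joints at [1.004, 0.276, 1.505, -0, 1.361, -0.121], TCP at [0.248, 0.519, 0.231] pointing down, gripper open.
Joint ranges: [-2.89, 2.89], [-0.75, 2.08], [0.22, 2.7], [-1.18, 4.32], [0.11, 2.71], [-2.7, 2.7]. Speed limits (rad/s): [2.57, 2.57, 3.14, 3.14, 3.14, 3.14].

### API

Orientations are given as a unit quaternion [w, x, y, z].
In Python, from rig import status, get_image, job, manip gives the robot as it stands.
- The arm moves only by the tool apply_moves, never from a script. Its arguments are lists of equal length, an entry for each row: "xyz": the shift along the tool's x, y, z each as a share of 0.3 m, from -1 to 1, a list of three; "rot": the turn, a rotation vector about the tool's x, y, z each as a share of 60 degrees, from -1 to 1, a list of three; "hand": the opening, from -1 (shut) to 1 (fully open). A call has 1 to 8 rows; each row shifts and turns the commanded pose from where the row before left it, along the tool's axes as they then stand; what a row does not reach is not made up. A row lasts 1/8 s, in which the tool goes at most 62.5 mm and 10.7 degrees, less where a joint would pass 70% of its speed; a pose out of reach is approached as far as the arm can. A call with a number of a shift or a turn outside -1 to 1 is refused whole. A call with a gripper value outside its range is refused whole. The fingers move at their own pace and stop on an object; "force" is the grip in N (left out, the last holds). Time passes only in rows, so rows that do not move let the fingers close. It gives the time, the measured TCP pose, the force, the opening and the grip force at its end, in the units of the state.
- status.get_state(): the state, without advancing time (a new reading comes with each control period).
- get_image(name): name is "scene" or "side" or "wrist"; returns a dict with "pixels" (400x640x3 uint8, red, green, blue), "fovy" (degrees; the focal length in pixels is half the picture's height over the tangent of half this angle, whatever the lens; pixels are square), "cx", "cy" (the principal point, pixels), "origin" and "orientation" of the camera in the world; the wrist camera has in their place "tool_from_camera" (4x4, takes a point from camera to tool coordinates, whose origin is the TCP and whose axes are the flange's). Camera axes: x right, y down, z forward; pixel columns grow to the right and rows downward; lengths in m; the calibration is good to about 2 mm. The wrist camera is an equidistant fisheye: a pixel r from the principal point sees the ray r / f radians off the axis. A picture is of the moment at which its call begins: read the wrist's pose just before it. There is no depth.
- job.sign_off(): hands the job in; it is judged then, once.
The state is a dict: "clock": time; "qpos": joint angles; "qd": joint speeds; "effort": joint torques, N m; "position": TCP position; "ee_rot": TCP orientation; "contact_force": force on the tool from outside, world axes, zero at the start; "moment": the same for the moment, N m; "width": finger opening in m; "gripper_force": force on a finger pad.
Only numpy, scipy, OpenCV 4.12 (cv2) and the standard library are available. Lean on these libraries where they do the work, as an engineer would, in place of code of your own. Each camera call takes 0.05 s, during which the arm holds its last target. There are 200 camera calls.

### The job

Roll the soldering carriage along its rails to the torch by pushing on its orange spring bumpers, and brake it to rest with its black pointer at the red index of the torch stand. It runs very freely: do not let it hit the red wheel chocks at either end, do not slam it, do not touch the white soldering board or what is on it, and do not let the brass bangle slip. Then let go and watch for two seconds that it stays there untouched; leave the other things on the bench where they are.

Things in the scene. Friction and masses are not known exactly. Their poses are not given: they have to be found in the camera images.
- track: Fixed rail bed, a plate 130 x 740 x 10 mm on the bench with two rails (tops 22 mm high). Origin at the centre of its underside; its y axis is the direction of travel, towards the torch. Red wheel chocks on the rails, 36 mm high, stop the carriage when its origin reaches y = +210 mm here (-212 mm at the other end).
- carriage: Steel carriage that rolls along the track's y only, axes as the track's. Origin at bench level under its middle, at the y of its black pointer. Chassis 100 x 150 mm, 40 to 64 mm high, all on it below 106 mm; no handle. Rolling mass with its load 2.7 kg nominal (hidden: 2.0 to 3.4); drag 0.008 N plus 0.25 N per m/s, so it coasts for seconds.
- deck: White soldering board fixed on the carriage, 124 (x) x 180 mm (y), 70 to 82 mm above the bench, with a firebrick 30 x 110 mm, up to 106 mm high, on its far (+x) half; black pointer at the middle of its far edge. Not to be touched. Origin and axes as the carriage.
- rear_face (a point): Middle of the outer face of the rear orange bumper beam: push here to speed up towards +y. Beam 110 mm wide (x), 12 mm thick, 36 to 70 mm above the bench; this point is 53 mm up and moves with the beam. At rest 115 mm from the carriage's origin along -y; it gives inward by 22 mm on a spring of 120 N/m without preload, then is solid, still 3 mm proud of the board.
- front_face (a point): The same for the front bumper, 115 mm from the carriage's origin along +y at rest: press here to brake. Same size, spring of 120 N/m and 22 mm travel.
- bangle: Brass bangle lying loose and flat on the soldering board, 64 mm outside diameter, 12 mm high, 60 g, origin at the centre of its underside.
- torch: Fixed torch stand beyond the track's far (+x) side, axes as the track's. Origin at bench level on the track's centre line, exactly at the red index: the carriage is in place when its origin is at y = 0 here. Index 8 mm wide (y), at x = 66 to 96 mm, 36 mm high. The brass torch lies at x above 125 mm, 118 to 225 mm above the bench; stand 90 mm wide.
- dapping_block: Dark steel cube, 75 mm; stands by the track, not part of the job; origin at the centre of its underside
- borax_dish: Grey stone dish, 110 mm across, 28 mm high; stands by the track, not part of the job; origin at the centre of its underside
- borax_cone: Pale borax cone, 48 mm across, 88 mm high; stands by the track, not part of the job; origin at the centre of its underside
- tub: Clear plastic tub, 90 mm across, 45 mm high; stands by the track, not part of the job; origin at the centre of its underside
- flux_jar: Amber jar with a black cap, 56 mm across, 70 mm high; stands by the track, not part of the job; origin at the centre of its underside
- hammer: Small hammer, 220 mm long; lies on the bench, not part of the job
- pusher: Setting tool with a dark wooden handle, 170 mm long; lies on the bench, not part of the job
Mind the look-alikes: they are no part of the job. Several things have the shape of the bangle; the one meant has the colours described above.

How it is judged:
By the outcome, as a careful person would: the job done as asked, in the order asked, and still so for the second after the job is handed in, with the robot touching nothing.
It also fails if it takes over 37 s, if anything falls off the work surface, if the arm or the gripper's body presses on something with over 40 N, if the wrist force passes 120 N, or if a joint passes its speed limit or range.

## Working session

There is one attempt and no reset: what is moved stays moved. The work goes in short steps, Python scripts to look and compute and a tool call to move; the robot and the scene stay as the last step left them, time stands still between calls to the robot, and variables do not carry over. Pictures are saved under pics/ and viewed, at most 10 in all, crops included, and the job is handed in when it is done.

Besides the shell and the picture viewer there is one more tool, called after ">>>" as name(argument=value, ...), one argument or row to a line, values as JSON. apply_moves: Moves the arm, as the interface text tells. Its arguments: {"type":"object","properties":{"xyz":{"type":"array","items":{"type":"array","items":{"type":"number","minimum":-1,"maximum":1}}},"rot":{"type":"array","items":{"type":"array","items":{"type":"number","minimum":-1,"maximum":1}}},"hand":{"type":"array","items":{"type":"number"}},"force":{"type":"number"}},"required":["xyz","rot","hand"]}

```bash
mkdir -p pics; cat > h.py <<'E'
from rig import status,get_image,job,manip
import numpy as np,cv2
from scipy.spatial.transform import Rotation as R
def q2R(q): return R.from_quat([q[1],q[2],q[3],q[0]]).as_matrix()
def rotm(o):
    o=np.array(o,float); return o if o.shape==(3,3) else q2R(o)
def ray(im,uv):
    f=200/np.tan(np.radians(im['fovy'])/2)
    d=np.array([(uv[0]-im['cx'])/f,(uv[1]-im['cy'])/f,1.]); return np.array(im['origin']),rotm(im['orientation'])@d
def onz(im,uv,z):
    o,d=ray(im,uv); return o+d*(z-o[2])/d[2]
def proj(im,p):
    f=200/np.tan(np.radians(im['fovy'])/2)
    c=rotm(im['orientation']).T@(np.array(p)-im['origin']); return c[:2]/c[2]*f+[im['cx'],im['cy']]
def save(im,n): cv2.imwrite('pics/'+n,np.ascontiguousarray(im['pixels'][:,:,::-1]))
E
python3 - <<'E'
from h import *
s=status.get_state(); print(s)
for n in('scene','side'):
    im=get_image(n); save(im,n+'0.png'); print({k:v for k,v in im.items() if k!='pixels'})
print(status.get_state()['clock'])
E
```

```text
{'clock': 0.0, 'qpos': array([ 1.00399426e+00,  2.76562120e-01,  1.50615046e+00,  2.18373554e-06,
        1.36069913e+00, -1.20958494e-01]), 'qd': array([-0.00022122,  0.0020384 ,  0.00219313, -0.00077816, -0.0005064 ,
       -0.00024818]), 'effort': array([ 1.46727354e-03, -4.16756094e+01, -2.45806092e+01, -2.01236671e-04,
        1.11288676e-02, -1.41925059e-05]), 'position': array([0.24764146, 0.5183414 , 0.23045156]), 'ee_rot': array([-3.07646177e-04,  2.21080185e-01,  9.75255210e-01, -8.55919203e-04]), 'contact_force': array([-0.35909907, -0.40712687,  0.33523745]), 'moment': array([ 0.03826275, -0.01733107,  0.06321386]), 'gripper_force': 0.0, 'width': 0.0853485636082797}
{'fovy': 51.942769891467556, 'cx': 323.06586280332795, 'cy': 206.12397227572697, 'origin': array([1.40343114, 0.16349949, 0.84850179]), 'orientation': array([-0.27764166,  0.6161212 ,  0.66852641, -0.31045487])}
{'fovy': 57.839889542944455, 'cx': 316.2130240088152, 'cy': 193.99648002336224, 'origin': array([ 0.1519605 , -0.63898398,  0.65494607]), 'orientation': array([-0.45219016,  0.85455458, -0.22572969,  0.11961033])}
0.1
```

View pics/scene0.png

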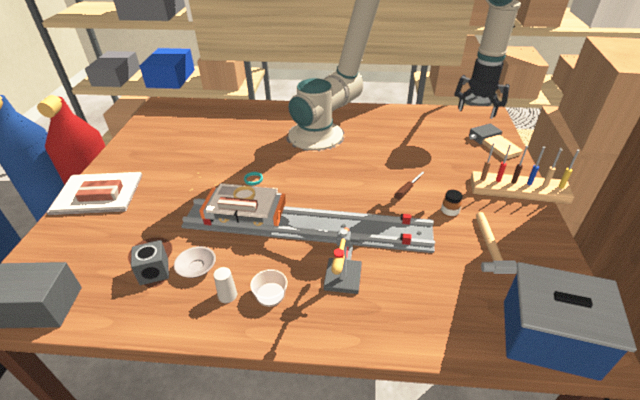

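View pics/side0.png

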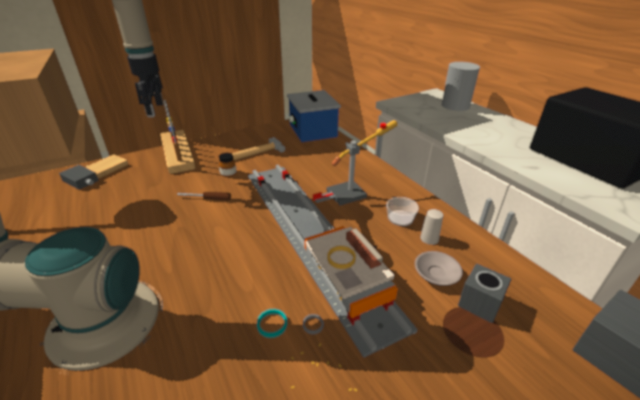

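The scene view shows the carriage at the left (about 243,205) on rails that run to the right end (435,235), with the torch stand at (342,270). The side view shows the rear orange bumper at (372,303) and the red index near (322,196). I'll zoom in on both.

```bash
python3 - <<'E'
from h import *
a=cv2.imread('pics/scene0.png')[170:270,175:445]; b=cv2.imread('pics/side0.png')[150:360,240:430]
cv2.imwrite('pics/a.png',cv2.resize(a,None,fx=2.96,fy=2.96,interpolation=cv2.INTER_CUBIC))
cv2.imwrite('pics/b.png',cv2.resize(b,None,fx=2.8,fy=2.8,interpolation=cv2.INTER_CUBIC))
E
```

```text
(no output)
```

View pics/a.png

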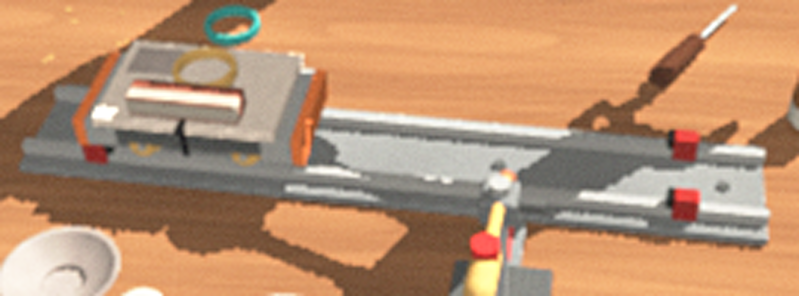

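View pics/b.png

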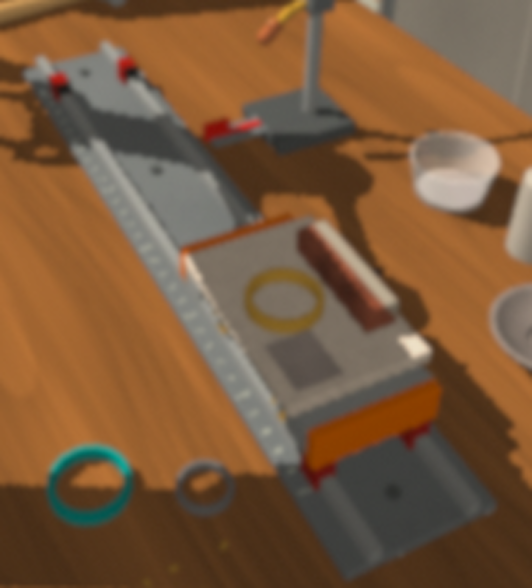

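The crops show the pointer at crop (181,137), the red index at side crop (204–262,125), the four chocks, and the track corners. Next I'll turn these pixels into positions.

```bash
cat >> h.py <<'E'
def redmask(im):
    h=cv2.cvtColor(np.ascontiguousarray(im['pixels']),cv2.COLOR_RGB2HSV); 
    return (((h[...,0]<5)|(h[...,0]>173))&(h[...,1]>150)&(h[...,2]>70)).astype(np.uint8), ((h[...,0]>=6)&(h[...,0]<=14)&(h[...,1]>190)&(h[...,2]>110)).astype(np.uint8)
def tri(A,B):
    (o1,d1),(o2,d2)=A,B
    d1=d1/np.linalg.norm(d1);d2=d2/np.linalg.norm(d2)
    t=np.linalg.lstsq(np.c_[d1,-d2],o2-o1,rcond=None)[0]
    p,q=o1+t[0]*d1,o2+t[1]*d2; return (p+q)/2,np.linalg.norm(p-q)
E
python3 - <<'E'
from h import *
S=get_image('scene');D=get_image('side')
s=lambda u,v:(175+u/2.96,170+v/2.96)
d=lambda u,v:(240+u/2.8,150+v/2.8)
for n,uv in dict(nearL=(22,172),nearR=(768,243)).items(): print('scene',n,onz(S,s(*uv),.0).round(4))
for n,uv in dict(rl=(348,578),rr=(494,507)).items(): print('side',n,onz(D,d(*uv),.0).round(4))
for n,im in(('scene',S),('side',D)):
  for k,m in enumerate(redmask(im)):
    c,l,st,ce=cv2.connectedComponentsWithStats(m)
    for i in range(1,c):
        if st[i,4]>5 and 170<ce[i,0]<450 and 140<ce[i,1]<330: print(n,'RO'[k],st[i],ce[i].round(1),onz(im,ce[i],.03 if k==0 else .053).round(3))
print('ptr',[onz(S,s(180,122),.08).round(4),onz(S,s(182,152),.05).round(4)])
print('idx side top',onz(D,d(205,127),.036).round(4),onz(D,d(262,123),.036).round(4))
E
```

```text
scene nearL [ 0.5555 -0.3429  0.    ]
scene nearR [0.5968 0.3956 0.    ]
side rl [ 0.4323 -0.3346  0.    ]
side rr [ 0.5591 -0.3421  0.    ]
scene R [402 214   9  10  71] [406.1 218.3] [0.495 0.32  0.03 ]
scene R [204 219   7   6  34] [207.1 221.6] [ 0.553 -0.262  0.03 ]
scene R [402 234   9  10  76] [406.  238.4] [0.579 0.315 0.03 ]
scene R [334 248  10   9  71] [338.1 252.5] [0.647 0.129 0.03 ]
side R [283 170   5   8  25] [284.5 173.3] [0.574 0.319 0.03 ]
side R [258 177   6   6  22] [260.4 178.8] [0.491 0.327 0.03 ]
side R [313 194  19   6  56] [320.  195.9] [0.611 0.145 0.03 ]
side R [384 302   9   8  26] [387.6 305.1] [ 0.531 -0.278  0.03 ]
side R [348 315  12   9  36] [353. 319.] [ 0.448 -0.271  0.03 ]
side O [218 162   6   5  13] [220.2 164.2] [0.396 0.444 0.053]
side O [312 192   9   7  15] [315. 194.] [0.586 0.132 0.053]
side O [321 226  23   9  44] [333.8 229.5] [ 0.548 -0.034  0.053]
side O [306 237   8   3   8] [309.5 237.9] [ 0.478 -0.032  0.053]
side O [350 286  48  32 643] [372.9 301.1] [ 0.497 -0.269  0.053]
ptr [array([ 0.5566, -0.1673,  0.08  ]), array([ 0.5666, -0.1674,  0.05  ])]
idx side top [0.5901 0.1502 0.036 ] [0.6477 0.1263 0.036 ]
```

```bash
cat >> h.py <<'E'
C=np.array([.5113,.03]);YA=np.array([.0558,.9984]);XA=np.array([.9984,-.0558])
def T(p): r=np.array(p[:2])-C; return np.array([r@XA,r@YA])
def W(x,y,z): return np.r_[C+x*XA+y*YA,z]
def plan(goal,n,yaw=None):
    s=status.get_state(); M=q2R(s['ee_rot']); d=(np.array(goal)-s['position'])/n
    th=0
    if yaw is not None:
        th=-(yaw-np.arctan2(M[1,0],M[0,0])); th=(th+np.pi)%(2*np.pi)-np.pi; th/=n
    X=[]
    for i in range(n):
        X.append((M.T@d/.3).round(3).tolist()); M=M@R.from_rotvec([0,0,th]).as_matrix()
    print('xyz',X,'rotz',round(th/np.radians(60),4))
YAW=np.arctan2(.9984,.0558)
E
python3 - <<'E'
from h import *
D=get_image('side');S=get_image('scene')
d=lambda u,v:(240+u/2.8,150+v/2.8)
for u,v,z in((305,440,.07),(308,472,.036),(438,380,.07),(440,412,.036)): print(T(onz(D,d(u,v),z)).round(4))
a=D['pixels'][180:210,295:350,::-1];b=S['pixels'][225:265,320:375,::-1]
k=lambda x:cv2.resize(np.ascontiguousarray(x),None,fx=10,fy=10,interpolation=cv2.INTER_CUBIC)
cv2.imwrite('pics/c.png',np.vstack([k(a)[:280],k(b)[:310]]))
plan([.47,.15,.28],8,YAW)
E
```

```text
[-0.0573 -0.3011]
[-0.0544 -0.3039]
[ 0.0597 -0.2982]
[ 0.0639 -0.3021]
xyz [[-0.15, -0.099, -0.02], [-0.163, -0.076, -0.02], [-0.172, -0.051, -0.02], [-0.178, -0.025, -0.02], [-0.179, 0.001, -0.02], [-0.177, 0.028, -0.02], [-0.171, 0.053, -0.02], [-0.161, 0.078, -0.02]] rotz 0.1409
```

View pics/c.png

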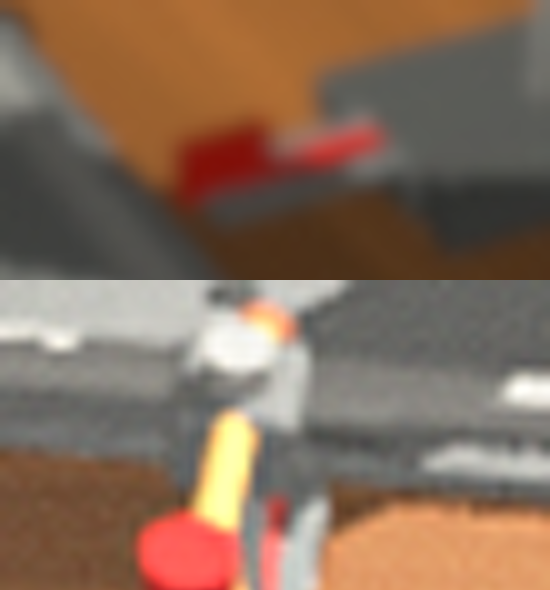

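The enlarged crop shows the red index in the side view at about (313–333,193–199). In the scene view it is mostly hidden behind the torch. I'll take a wrist view from above it.

>>> apply_moves(
  xyz=[
    [-0.15,-0.1,-0.02],
    [-0.163,-0.076,-0.02],
    [-0.172,-0.05,-0.02],
    [-0.178,-0.025,-0.02],
    [-0.179,0,-0.02],
    [-0.177,0.028,-0.02],
    [-0.17,0.053,-0.02],
    [-0.16,0.078,-0.02],
  ],
  rot=[
    [0,0,0.141],
    [0,0,0.141],
    [0,0,0.141],
    [0,0,0.141],
    [0,0,0.141],
    [0,0,0.141],
    [0,0,0.141],
    [0,0,0.141],
  ],
  hand=[-1,-1,-1,-1,-1,-1,-1,-1],
)

```text
clock: 1.3
position: [0.4702, 0.1488, 0.2797]
ee_rot: [0.0, 0.728, 0.685, 0.0]
contact_force: [0.4, 0.2, 0.7]
width: -0.0004
gripper_force: 0.0
```

```bash
cat >> h.py <<'E'
def wcast(im,s,uv,z):
    f=200/np.tan(np.radians(im['fovy'])/2); v=np.array(uv,float)-[im['cx'],im['cy']]; r=np.linalg.norm(v)
    a=r/f; dc=np.r_[v/r*np.sin(a),np.cos(a)] if r>0 else np.array([0,0,1.])
    M=np.array(im['tool_from_camera']);Rt=q2R(s['ee_rot'])
    o=s['position']+Rt@M[:3,3]; d=Rt@M[:3,:3]@dc
    return o+d*(z-o[2])/d[2]
E
python3 - <<'E'
from h import *
s=status.get_state(); im=get_image('wrist'); print(s['clock'],s['position'],s['ee_rot'],im['fovy'])
np.savez('w0.npz',**{k:v for k,v in im.items()},pos=s['position'],q=s['ee_rot'])
save(im,'w0.png')
plan(W(0,-.345,.20),8,YAW)
E
```

```text
1.3 [0.4702302 0.1487735 0.2796788] [7.75657350e-05 7.28432040e-01 6.85117951e-01 3.87079666e-04] 65.70646984690485
xyz [[-0.189, 0.02, 0.035], [-0.189, 0.02, 0.035], [-0.189, 0.02, 0.035], [-0.189, 0.019, 0.035], [-0.19, 0.019, 0.035], [-0.19, 0.019, 0.035], [-0.19, 0.018, 0.035], [-0.19, 0.018, 0.035]] rotz -0.0015
```

View pics/w0.png

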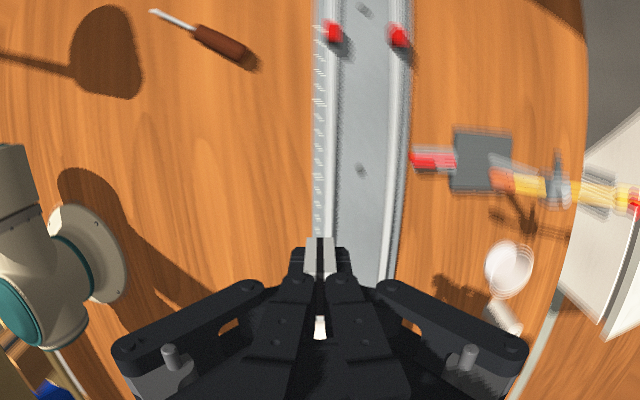

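The wrist view shows the index bar at about (413–455,160) and the front chocks at (333,32) and (399,36). I'll cast these to track coordinates.

```bash
python3 - <<'E'
from h import *
im=get_image('wrist');s=status.get_state()  # arm at rest now: sharper
s=status.get_state(); im=get_image('wrist')
print(s['position'])
m,_=redmask(im)
c,l,st,ce=cv2.connectedComponentsWithStats(m)
for i in range(1,c):
    if st[i,4]>40: print(st[i],ce[i].round(1),[T(wcast(im,s,ce[i],z)).round(4) for z in(.03,.036)])
ys,xs=np.nonzero(m[150:175,405:460]);xs+=405;ys+=150
for u in range(410,456,4):
    k=ys[xs==u]
    if len(k): print(u,k.min(),k.max(),T(wcast(im,s,(u,k.min()-.5),.036)).round(4),T(wcast(im,s,(u,k.max()+.5),.036)).round(4))
cv2.imwrite('pics/w1.png',cv2.resize(np.ascontiguousarray(im['pixels'][130:190,395:475,::-1]),None,fx=8,fy=8,interpolation=cv2.INTER_CUBIC))
# track edges near: hole positions / plate far end
E
```

```text
[0.47261027 0.14614379 0.27980513]
[318  16  14  17 237] [324.5  24. ] [array([-0.0371,  0.2924]), array([-0.0373,  0.2908])]
[382  18  17  20 278] [389.7  27.2] [array([0.0454, 0.2913]), array([0.044 , 0.2897])]
[404 148  47   9 312] [425.9 151.8] [array([0.0968, 0.129 ]), array([0.0947, 0.13  ])]
[626 183  14  19 205] [632.8 191.8] [array([0.6099, 0.072 ]), array([0.5999, 0.0738])]
410 150 155 [0.0724 0.1326] [0.0728 0.1247]
414 150 155 [0.0779 0.1327] [0.0783 0.1248]
418 150 155 [0.0834 0.1328] [0.0839 0.1249]
422 150 156 [0.089  0.1329] [0.0896 0.1236]
426 150 156 [0.0946 0.1331] [0.0952 0.1238]
430 150 154 [0.1003 0.1332] [0.1008 0.1265]
434 150 154 [0.1061 0.1334] [0.1065 0.1267]
438 150 154 [0.1118 0.1335] [0.1123 0.1268]
442 150 154 [0.1177 0.1337] [0.1182 0.127 ]
446 150 154 [0.1236 0.1339] [0.1241 0.1271]
450 150 154 [0.1296 0.1341] [0.1301 0.1273]
```

View pics/w1.png

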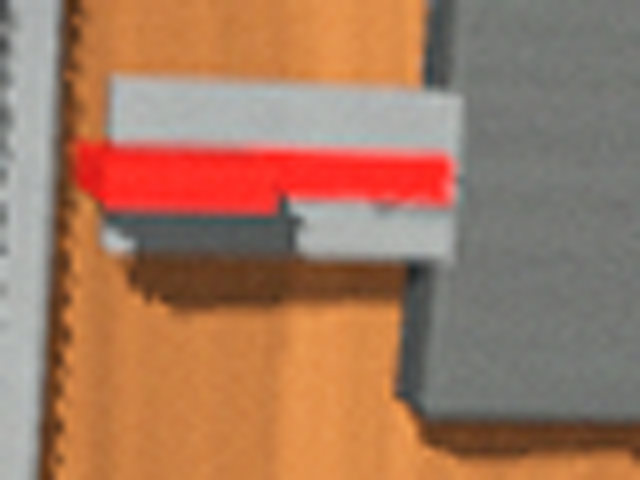

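The sharper crop confirms the index red strip is 8 mm wide and centred at track y ≈ 0.129. Next I'll move behind the carriage.

>>> apply_moves(
  xyz=[
    [-0.185,0.02,0],
    [-0.185,0.02,0],
    [-0.185,0.02,0],
    [-0.185,0.02,0],
    [-0.185,0.02,0.02],
    [-0.185,0.02,0.05],
    [-0.185,0.02,0.08],
    [-0.185,0.015,0.08],
  ],
  rot=[
    [0,0,0],
    [0,0,0],
    [0,0,0],
    [0,0,0],
    [0,0,0],
    [0,0,0],
    [0,0,0],
    [0,0,0],
  ],
  hand=[-1,-1,-1,-1,-1,-1,-1,-1],
)

```text
clock: 2.45
position: [0.4916, -0.2957, 0.2097]
ee_rot: [0.0, 0.726, 0.688, 0.001]
contact_force: [0.3, 0.7, 1.2]
width: 0.0
gripper_force: 0.0
```

```bash
python3 - <<'E'
from h import *
get_image('wrist');get_image('wrist');s=status.get_state(); im=get_image('wrist'); print(s['clock'],s['position'],T(s['position']),s['ee_rot'])
import pickle; pickle.dump((s,im),open('w2.pkl','wb'))
save(im,'w2.png')
plan(W(0,-.345,.046),4,YAW)
E
```

```text
2.55 [ 0.49016134 -0.29861499  0.20672268] [-0.00276812 -0.32926874] [-0.00187846  0.72756938  0.68603056 -0.00115863]
xyz [[-0.016, 0.003, 0.135], [-0.016, 0.003, 0.135], [-0.016, 0.003, 0.135], [-0.016, 0.003, 0.135]] rotz -0.0005
```

View pics/w2.png

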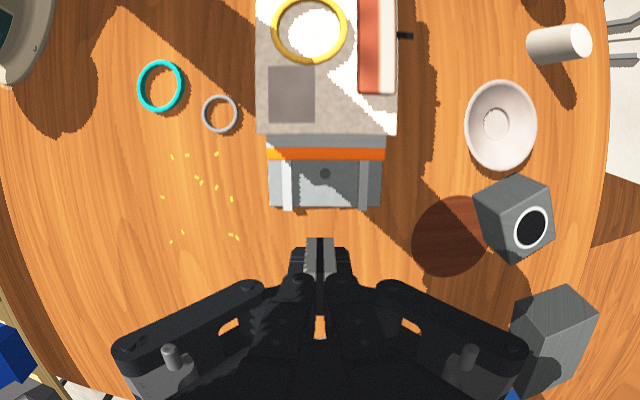

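The view from behind shows the pointer at (397–413,34), the rear beam at rows 147–160 and the track's rear end at row 208.

```bash
python3 - <<'E'
from h import *
import pickle; s,im=pickle.load(open('w2.pkl','rb'))
_,o=redmask(im); p=im['pixels']
k=np.nonzero(p[140:175,325,0].astype(int)-p[140:175,325,2]>110)[0]+140; print(k)
for v,z in((k.min()-.5,.07),(k.max()+.5,.07),(k.max()+.5,.036),(208,.01),(208,0)): print(v,z,T(wcast(im,s,(325,v),z)).round(4))
blk=(p[20:50,398:414].max(2)<60); ys,xs=np.nonzero(blk); print(ys.mean()+20,xs.mean()+398,xs.min()+398,xs.max()+398,ys.min()+20,ys.max()+20)
uv=(xs.mean()+398,ys.mean()+20)
for z in(.06,.075,.082): print(z,T(wcast(im,s,uv,z)).round(4))
for u in(257,397):print('deck edge',T(wcast(im,s,(u,134),.082)).round(4))
E
```

```text
[148 149 150 151 152 153 154 155 156 157 158 159]
147.5 0.07 [ 0.0013 -0.2929]
159.5 0.07 [ 0.0013 -0.304 ]
159.5 0.036 [ 0.0018 -0.3102]
208 0.01 [ 0.0022 -0.3717]
208 0 [ 0.0023 -0.3752]
35.01190476190476 404.5833333333333 398 412 32 38
0.06 [ 0.0763 -0.1844]
0.075 [ 0.0723 -0.188 ]
0.082 [ 0.0703 -0.1897]
deck edge [-0.0582 -0.2785]
deck edge [ 0.0644 -0.2785]
```

The measurements agree: rear face at -0.304, pointer at -0.189, board edge at -0.2785, and index at 0.129. The carriage has about 0.318 m to travel, so I'll descend behind it.

>>> apply_moves(
  xyz=[
    [-0.008,0,0.15],
    [0,0,0.15],
    [0,0,0.13],
    [0,0,0.1],
    [0,0,0],
  ],
  rot=[
    [0,0,0],
    [0,0,0],
    [0,0,0],
    [0,0,0],
    [0,0,0],
  ],
  hand=[-1,-1,-1,-1,-1],
)

```text
clock: 3.22
position: [0.49, -0.2946, 0.0499]
ee_rot: [-0.003, 0.726, 0.688, 0.0]
contact_force: [-0.3, -0.2, 0.1]
width: 0.0001
gripper_force: 0.0
```

```bash
python3 - <<'E'
from h import *
s=status.get_state(); print(s['clock'],s['position'],T(s['position']),s['contact_force'],q2R(s['ee_rot'])[:,0])
E
```

```text
3.225 [ 0.48997546 -0.29464211  0.04991793] [-0.00317539 -0.32531259] [-0.25124872 -0.23970659  0.12727538] [0.05391281 0.99853853 0.00376927]
```

>>> apply_moves(
  xyz=[
    [0.012,0,0.008],
    [0.019,0,0],
    [0.019,0,0],
    [0.019,0,0],
    [0.019,0,0],
    [0.019,0,0],
    [0.019,0,0],
    [0.019,0,0],
  ],
  rot=[
    [0,0,0],
    [0,0,0],
    [0,0,0],
    [0,0,0],
    [0,0,0],
    [0,0,0],
    [0,0,0],
    [0,0,0],
  ],
  hand=[-1,-1,-1,-1,-1,-1,-1,-1],
)

```text
clock: 4.22
position: [0.4931, -0.2539, 0.0487]
ee_rot: [-0.0, 0.727, 0.687, 0.0]
contact_force: [0.5, 0.1, -0.4]
width: 0.0003
gripper_force: 0.0
```

```bash
cat >> h.py <<'E'
def carr(tag=None):
    "carriage y in track frame, from front/rear orange beams and pointer in side view"
    s=status.get_state();im=get_image('side')
    _,o=redmask(im); p=im['pixels']
    c,l,st,ce=cv2.connectedComponentsWithStats(o)
    cand=[i for i in range(1,c) if st[i,4]>150]
    if tag: save(im,tag)
    i=max(cand,key=lambda i:st[i,4]) if cand else None
    if i is None: return s['clock'],None
    return s['clock'],T(onz(im,ce[i],.053))[1],st[i,4]
E
python3 - <<'E'
from h import *
s=status.get_state(); print(s['clock'],s['position'],T(s['position']),s['contact_force']@np.r_[YA,0])
for i in range(3): print(carr('s%d.png'%i))
# wrist too
s=status.get_state(); im=get_image('wrist'); p=im['pixels'].astype(int)
k=np.nonzero(p[90:235,325,0]-p[90:235,325,2]>110)[0]+90; print(s['clock'],k.min(),k.max(),T(wcast(im,s,(325,k.max()+.5),.07)),T(wcast(im,s,(325,k.min()-.5),.07)))
E
```

```text
4.225 [ 0.49311576 -0.25385419  0.04867349] [-0.00231608 -0.2844147 ] 0.16066365975891242
(4.225, np.float64(-0.25980863025062567), np.int32(199))
(4.275, np.float64(-0.2555955969635906), np.int32(193))
(4.325, np.float64(-0.2514313163415537), np.int32(184))
4.375 185 206 [-0.00034611 -0.25057109] [-0.00039385 -0.24116023]
```

The carriage is rolling at about 0.083 m/s. I'll hop over it to the front.

>>> apply_moves(
  xyz=[
    [-0.02,0,-0.14],
    [0,0,-0.15],
    [0.05,0,-0.12],
    [0.19,0,0],
    [0.19,0,0],
    [0.19,0,0],
    [0.19,0,0],
    [0.19,0,0],
  ],
  rot=[
    [0,0,0],
    [0,0,0],
    [0,0,0],
    [0,0,0],
    [0,0,0],
    [0,0,0],
    [0,0,0],
    [0,0,0],
  ],
  hand=[-1,-1,-1,-1,-1,-1,-1,-1],
)

```text
clock: 5.42
position: [0.51, 0.0406, 0.1721]
ee_rot: [0.0, 0.727, 0.687, 0.0]
contact_force: [-0.2, 0.5, 0.1]
width: -0.0003
gripper_force: 0.0
```

```bash
python3 - <<'E'
from h import *
s=status.get_state(); print(s['clock'],s['position'],T(s['position']),q2R(s['ee_rot'])[:,0])
print(carr())
plan(W(0,.275,.17),5,YAW)
E
```

```text
5.425 [0.50997351 0.0405719  0.17209075] [-0.00191428  0.01048097] [ 5.67171165e-02  9.98390288e-01 -2.46397990e-05]
(5.425, np.float64(-0.16021633020319745), np.int32(480))
xyz [[0.172, 0.002, 0.003], [0.172, 0.002, 0.003], [0.172, 0.002, 0.003], [0.172, 0.002, 0.003], [0.172, 0.002, 0.003]] rotz 0.0004
```

>>> apply_moves(
  xyz=[
    [0.18,0,0],
    [0.18,0,0],
    [0.18,0,0],
    [0.18,0,0],
    [0.1,0,0.06],
    [0,0,0.13],
    [0,0,0.13],
    [0,0,0.09],
  ],
  rot=[
    [0,0,0],
    [0,0,0],
    [0,0,0],
    [0,0,0],
    [0,0,0],
    [0,0,0],
    [0,0,0],
    [0,0,0],
  ],
  hand=[-1,-1,-1,-1,-1,-1,-1,-1],
)

```text
clock: 6.48
position: [0.5231, 0.2841, 0.047]
ee_rot: [-0.0, 0.727, 0.687, -0.001]
contact_force: [-0.4, 0.4, 0.8]
width: -0.0002
gripper_force: 0.0
```

```bash
python3 - <<'E'
from h import *
for i in range(4): print(carr('b%d.png'%i))
s=status.get_state(); print(s['clock'],s['position'],T(s['position']),q2R(s['ee_rot'])[:,0])
E
```

```text
(6.475, np.float64(-0.08356387499352087), np.int32(448))
(6.525, np.float64(-0.08010750892627655), np.int32(448))
(6.575, np.float64(-0.0768283054388447), np.int32(445))
(6.625, np.float64(-0.07338016188134665), np.int32(444))
6.675 [0.52405792 0.28444421 0.04900044] [-0.00146047  0.25474899] [ 5.64636325e-02  9.98404653e-01 -8.79268405e-05]
```

>>> apply_moves(
  xyz=[
    [-0.035,0,0],
    [-0.035,0,0],
    [0,0,0],
  ],
  rot=[
    [0,0,0],
    [0,0,0],
    [0,0,0],
  ],
  hand=[-1,-1,-1],
)

```text
clock: 7.05
position: [0.5227, 0.2626, 0.0498]
ee_rot: [0.0, 0.727, 0.686, 0.0]
contact_force: [0.6, 0.2, -0.0]
width: 0.0
gripper_force: 0.0
```

```bash
python3 - <<'E'
from h import *
s=status.get_state(); im=get_image('wrist'); print(s['clock'])
for i in range(3): print(carr())
s=status.get_state(); print(s['clock'],s['position'],T(s['position']))
S=get_image('scene'); p=S['pixels']; save(S,'sc7.png')
E
```

```text
7.05
(7.1, np.float64(-0.042111331924627286), np.int32(430))
(7.15, np.float64(-0.038991892378056434), np.int32(430))
(7.2, np.float64(-0.035885291827089334), np.int32(425))
7.25 [0.52269274 0.26375528 0.04920372] [-0.00166903  0.23401698]
```

>>> apply_moves(
  xyz=[
    [0,0,0],
    [0,0,0],
    [0.0125,0,0],
    [0.0125,0,0],
    [0.0125,0,0],
    [0.0125,0,0],
    [0.0125,0,0],
    [0.0125,0,0],
  ],
  rot=[
    [0,0,0],
    [0,0,0],
    [0,0,0],
    [0,0,0],
    [0,0,0],
    [0,0,0],
    [0,0,0],
    [0,0,0],
  ],
  hand=[-1,-1,-1,-1,-1,-1,-1,-1],
)

```text
clock: 8.3
position: [0.5238, 0.2865, 0.0489]
ee_rot: [-0.0, 0.727, 0.687, 0.0]
contact_force: [-0.4, 0.9, 0.5]
width: -0.0001
gripper_force: 0.2
```

```bash
python3 - <<'E'
from h import *
s=status.get_state(); print(s['clock'],s['position'],T(s['position']),s['contact_force']@np.r_[YA,0])
for i in range(3): print(carr('d%d.png'%i))
s=status.get_state(); print(s['clock'],s['position'],T(s['position']),s['contact_force']@np.r_[YA,0])
E
```

```text
8.3 [0.52383095 0.28652053 0.04892849] [-0.00180294  0.25680932] 0.9139658296308353
(8.3, np.float64(0.028699103654816576), np.int32(393))
(8.35, np.float64(0.03079438279636476), np.int32(395))
(8.4, np.float64(0.032127252712174655), np.int32(392))
8.45 [0.52381329 0.28654049 0.04893299] [-0.00182169  0.25682826] 0.36536817320461606
```

>>> apply_moves(
  xyz=[
    [0.15,0,0],
  ],
  rot=[
    [0,0,0],
  ],
  hand=[-1],
)

```text
clock: 8.57
position: [0.5262, 0.329, 0.0489]
ee_rot: [0.0, 0.728, 0.686, -0.001]
contact_force: [1.1, 0.3, -0.4]
width: 0.0001
gripper_force: 0.0
```

```bash
python3 - <<'E'
from h import *
s=status.get_state(); print(s['clock'],T(s['position']),s['contact_force']@np.r_[YA,0])
for i in range(4): print(carr('e%d.png'%i))
s=status.get_state();im=get_image('wrist'); print(s['clock'],T(s['position']));save(im,'w3.png')
E
```

```text
8.575 [-0.00179928  0.29931479] 0.4057907046181051
(8.575, np.float64(0.03312204361103963), np.int32(393))
(8.625, np.float64(0.03318271298371194), np.int32(392))
(8.675, np.float64(0.03352180910990789), np.int32(390))
(8.725, np.float64(0.033747075271589905), np.int32(388))
8.775 [-0.00207376  0.30152877]
```

The carriage is nearly at rest, about 15 mm past the index. I'll tap it back gently from the front bumper.

>>> apply_moves(
  xyz=[
    [-0.04,0,0],
    [-0.04,0,0],
    [-0.005,0,0],
    [-0.002,0,0],
    [-0.002,0,0],
    [-0.002,0,0],
    [-0.002,0,0],
    [-0.002,0,0],
  ],
  rot=[
    [0,0,0],
    [0,0,0],
    [0,0,0],
    [0,0,0],
    [0,0,0],
    [0,0,0],
    [0,0,0],
    [0,0,0],
  ],
  hand=[-1,-1,-1,-1,-1,-1,-1,-1],
)

```text
clock: 9.82
position: [0.5247, 0.3027, 0.0489]
ee_rot: [-0.0, 0.727, 0.687, 0.0]
contact_force: [0.1, 0.4, -0.7]
width: 0.0001
gripper_force: 0.0
```

```bash
python3 - <<'E'
from h import *
s=status.get_state(); print(s['clock'],T(s['position']),s['contact_force']@np.r_[YA,0])
for i in range(3): print(carr())
S=get_image('scene');save(S,'sc9.png'); p=S['pixels'].astype(int)
for y in(.10,.1287,.145): print(y,proj(S,W(.068,y,.078)).round(1))
q=proj(S,W(.068,.145,.078)); u0,v0=int(q[0]),int(q[1])
for v in range(v0-8,v0+16,3): print(v,''.join('#' if p[v,u].max()<55 else '.' for u in range(u0-25,u0+25)))
print(u0-25)
E
```

```text
9.825 [-0.00188008  0.27304049] 0.3811268301101501
(9.825, np.float64(0.035461958493200524), np.int32(391))
(9.875, np.float64(0.035474785049038976), np.int32(389))
(9.925, np.float64(0.03557497456327363), np.int32(391))
0.1 [338.5 223.8]
0.1287 [349.  224.7]
0.145 [355.  225.3]
217 ..................................................
220 ..................................................
223 ..................................................
226 ........................#.........................
229 ........................##........................
232 ........................#.........................
235 ..................................................
238 ..................................................
329
```

>>> apply_moves(
  xyz=[
    [-0.002,0,0],
    [-0.002,0,0],
    [-0.002,0,0],
    [-0.002,0,0],
    [-0.002,0,0],
    [-0.002,0,0],
    [-0.002,0,0],
    [-0.002,0,0],
  ],
  rot=[
    [0,0,0],
    [0,0,0],
    [0,0,0],
    [0,0,0],
    [0,0,0],
    [0,0,0],
    [0,0,0],
    [0,0,0],
  ],
  hand=[-1,-1,-1,-1,-1,-1,-1,-1],
)

```text
clock: 11.02
position: [0.5244, 0.2978, 0.0489]
ee_rot: [-0.0, 0.727, 0.687, 0.0]
contact_force: [-0.4, 0.1, 0.5]
width: -0.0
gripper_force: 0.0
```

```bash
python3 - <<'E'
from h import *
s=status.get_state(); print(s['clock'],T(s['position']),s['contact_force']@np.r_[YA,0])
for i in range(4): print(carr())
E
```

```text
11.025 [-0.0018356   0.26807675] 0.09998995659045468
(11.025, np.float64(0.035517495319257436), np.int32(392))
(11.075, np.float64(0.03546276779180966), np.int32(391))
(11.125, np.float64(0.035519784995827336), np.int32(390))
(11.175, np.float64(0.035519784995827336), np.int32(390))
```

>>> apply_moves(
  xyz=[
    [-0.002,0,0],
    [-0.002,0,0],
    [-0.002,0,0],
    [-0.002,0,0],
    [-0.002,0,0],
    [-0.002,0,0],
    [-0.002,0,0],
    [-0.002,0,0],
  ],
  rot=[
    [0,0,0],
    [0,0,0],
    [0,0,0],
    [0,0,0],
    [0,0,0],
    [0,0,0],
    [0,0,0],
    [0,0,0],
  ],
  hand=[-1,-1,-1,-1,-1,-1,-1,-1],
)

```text
clock: 12.22
position: [0.5242, 0.2929, 0.0489]
ee_rot: [0.0, 0.727, 0.687, 0.0]
contact_force: [0.4, -0.4, 0.2]
width: -0.0003
gripper_force: 0.0
```

```bash
python3 - <<'E'
from h import *
s=status.get_state(); print(s['clock'],T(s['position']),s['contact_force']@np.r_[YA,0])
for i in range(4): print(carr())
E
```

```text
12.225 [-0.00182121  0.26324439] -0.3447297712521177
(12.225, np.float64(0.030889584980745403), np.int32(395))
(12.275, np.float64(0.03041903799640635), np.int32(396))
(12.325, np.float64(0.0299793683894838), np.int32(397))
(12.375, np.float64(0.029623788700689258), np.int32(394))
```

It is coasting back at 8.5 mm/s, and I predict it will stop near the index. Meanwhile I'll hop to the rear for a precise wrist view.

>>> apply_moves(
  xyz=[
    [0.04,0,-0.05],
    [0,0,-0.19],
    [0,0,-0.19],
    [-0.1,0,-0.15],
    [-0.19,0,-0.05],
    [-0.19,0,0],
    [-0.19,0,0],
    [-0.19,0,0],
  ],
  rot=[
    [0,0,0],
    [0,0,0],
    [0,0,0],
    [0,0,0],
    [0,0,0],
    [0,0,0],
    [0,0,0],
    [0,0,0],
  ],
  hand=[-1,-1,-1,-1,-1,-1,-1,-1],
)

```text
clock: 13.42
position: [0.51, 0.0457, 0.2382]
ee_rot: [0.0, 0.727, 0.687, 0.0]
contact_force: [1.1, 0.4, 0.1]
width: 0.0002
gripper_force: 0.0
```

>>> apply_moves(
  xyz=[
    [-0.19,0,0],
    [-0.19,0,0],
    [-0.05,0,0],
    [0,0,0],
    [0,0,0],
  ],
  rot=[
    [0,0,0],
    [0,0,0],
    [0,0,0],
    [0,0,0],
    [0,0,0],
  ],
  hand=[-1,-1,-1,-1,-1],
)

```text
clock: 14.05
position: [0.5031, -0.08, 0.2379]
ee_rot: [-0.0, 0.726, 0.687, 0.0]
contact_force: [-1.2, 0.4, 0.3]
width: -0.0
gripper_force: 0.0
```

```bash
python3 - <<'E'
from h import *
import pickle
print(carr());
s=status.get_state();im=get_image('wrist');pickle.dump((s,im),open('w4.pkl','wb'));save(im,'w4.png');print(s['clock'],T(s['position']),s['position'])
print(carr());print(carr());print(carr())
E
```

```text
(14.05, np.float64(0.02012476216964956), np.int32(399))
14.1 [-0.00205618 -0.1101491 ] [ 0.5031001  -0.07986733  0.23787978]
(14.15, np.float64(0.019744552802966664), np.int32(398))
(14.2, np.float64(0.01974347205553283), np.int32(398))
(14.25, np.float64(0.019631412157228408), np.int32(400))
```

View pics/w4.png

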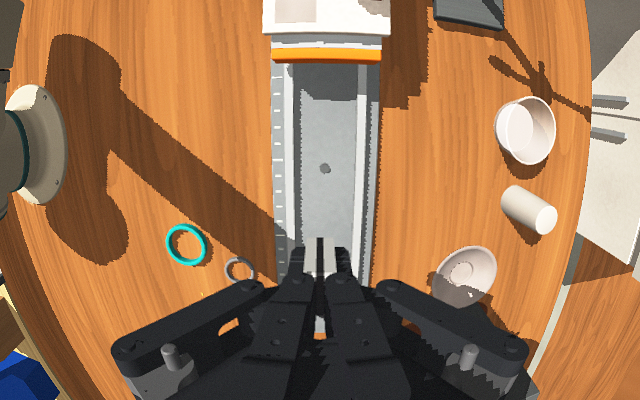

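The view shows the rear beam at rows 48–62, with the pointer just out of view. I'll move forward about 0.15 m.

>>> apply_moves(
  xyz=[
    [0.17,0,-0.06],
    [0.17,0,-0.06],
    [0.15,0,-0.06],
    [0,0,0],
    [0,0,0],
    [0,0,0],
  ],
  rot=[
    [0,0,0],
    [0,0,0],
    [0,0,0],
    [0,0,0],
    [0,0,0],
    [0,0,0],
  ],
  hand=[-1,-1,-1,-1,-1,-1],
)

```text
clock: 15.05
position: [0.511, 0.0645, 0.2912]
ee_rot: [-0.0, 0.727, 0.687, -0.001]
contact_force: [-0.4, 0.8, -0.5]
width: 0.0002
gripper_force: 0.0
```

```bash
cat > m.py <<'E'
from h import *
import pickle
print(carr())
s=status.get_state();im=get_image('wrist');pickle.dump((s,im),open('w5.pkl','wb'));save(im,'w5.png');print(s['clock'],T(s['position']))
print(carr())
p=im['pixels'].astype(int);m,_=redmask(im)
c,l,st,ce=cv2.connectedComponentsWithStats(m)
for i in range(1,c):
    if st[i,4]>40: print('red',st[i],T(wcast(im,s,ce[i],.036)).round(4))
blk=(p.max(2)<60).astype(np.uint8); blk[235:]=0
c,l,st,ce=cv2.connectedComponentsWithStats(blk)
for i in range(1,c):
    if 15<st[i,4]<400 and 330<ce[i,0]<480: print('blk',st[i],ce[i].round(1),[T(wcast(im,s,ce[i],z)).round(4) for z in(.06,.076)])
E
python3 m.py
```

```text
(15.05, np.float64(0.018131700745464448), np.int32(404))
15.1 [-0.00219803  0.03432601]
(15.15, np.float64(0.017954200321344607), np.int32(406))
red [381  89  44   9 214] [0.1085 0.1271]
red [610 108  17  20 285] [0.5521 0.1396]
blk [378  91  14   5  67] [384.7  92.9] [array([0.0757, 0.125 ]), array([0.0723, 0.1244])]
blk [463 103  21  27 218] [475.9 114.1] [array([0.2006, 0.1066]), array([0.1919, 0.1067])]
```

```bash
python3 - <<'E'
from h import *
import pickle
s,im=pickle.load(open('w5.pkl','rb')); p=im['pixels'].astype(int); m,_=redmask(im)
for v in range(80,106): print(v,''.join('R' if m[v,u] else '#' if p[v,u].max()<60 else '.' for u in range(370,430)))
for u in range(394,426,4):
    k=np.nonzero(m[85:102,u])[0]+85
    if len(k): print(u,T(wcast(im,s,(u,k.min()-.5),.036)).round(4),T(wcast(im,s,(u,k.max()+.5),.036)).round(4))
print(carr(),carr())
E
```

```text
80 ............................................................
81 ............................................................
82 ............................................................
83 ............................................................
84 ............................................................
85 ............................................................
86 ............................................................
87 ............................................................
88 ............................................................
89 ...........RRRRRRRRR........................................
90 ...........RRRRRRRRRRRRRRRRRRRRR.RR.........................
91 ........##############RRRRRRRRRRRRRRRRRRRR..................
92 ........##############RRRRRRRRRRRRRRRRRRRRRRRRRRRRRRRR......
93 ........##############RRRRRRRRRRRRRRRRRRRRRRRRRRRRRRRR......
94 ........##############RRRRRRRRRRRRRRRRRRRRRRRRRRRRRRRR......
95 ...........###########.RRRRRRRRRRRRRRRRRRRRRRRRRRRRRRRR.....
96 ..............................RRRRRRRRRRRRRRRRRRRRRRRRR.....
97 .........
[... 264 characters left out ...]
.............................................
102 ............................................................
103 ............................................................
104 ............................#...............................
105 .............................................#..............
394 [0.0929 0.131 ] [0.093  0.1231]
398 [0.0982 0.1313] [0.0984 0.1234]
402 [0.1036 0.1303] [0.1038 0.1224]
406 [0.109  0.1306] [0.1092 0.1227]
410 [0.1145 0.1309] [0.1147 0.123 ]
414 [0.12 0.13] [0.1202 0.1233]
418 [0.1256 0.1303] [0.1257 0.1224]
422 [0.1311 0.1307] [0.1313 0.1227]
(15.2, np.float64(0.01798788206855772), np.int32(403)) (15.25, np.float64(0.01795638236984846), np.int32(406))
```

Pointer y is 0.1247 and index y is 0.127 in the same view, so the pointer is about 2.3 mm short and essentially at rest. There is time for one very gentle nudge from the rear.

>>> apply_moves(
  xyz=[
    [-0.12,0,0.05],
    [-0.1,0,0.16],
    [0,0,0.17],
    [0,0,0.17],
    [0,0,0.16],
    [0,0,0.1],
    [0,0,0],
    [0,0,0],
  ],
  rot=[
    [0,0,0],
    [0,0,0],
    [0,0,0],
    [0,0,0],
    [0,0,0],
    [0,0,0],
    [0,0,0],
    [0,0,0],
  ],
  hand=[-1,-1,-1,-1,-1,-1,-1,-1],
)

```text
clock: 16.3
position: [0.5088, -0.0009, 0.05]
ee_rot: [0.001, 0.727, 0.687, 0.001]
contact_force: [-1.0, 0.2, 0.8]
width: -0.0004
gripper_force: 0.0
```

```bash
python3 - <<'E'
from h import *
s=status.get_state(); im=get_image('wrist'); p=im['pixels'].astype(int)
k=np.nonzero(p[60:235,325,0]-p[60:235,325,2]>110)[0]+60; print(s['clock'],s['position'],T(s['position']),k.min(),k.max(),T(wcast(im,s,(325,k.max()+.5),.07)))
print(carr())
E
```

```text
16.3 [ 0.50877233 -0.00085742  0.04995119] [-0.00080178 -0.03094909] 162 188 [0.00099595 0.01050131]
(16.35, np.float64(0.017004140098607966), np.int32(152))
```

>>> apply_moves(
  xyz=[
    [0.04,0,0],
    [0.04,0,0],
    [0.01,0,0],
    [0.002,0,0],
    [0.0006,0,0],
    [0.0006,0,0],
    [0.0006,0,0],
    [0.0006,0,0],
  ],
  rot=[
    [0,0,0],
    [0,0,0],
    [0,0,0],
    [0,0,0],
    [0,0,0],
    [0,0,0],
    [0,0,0],
    [0,0,0],
  ],
  hand=[-1,-1,-1,-1,-1,-1,-1,-1],
)

```text
clock: 17.4
position: [0.5092, 0.0276, 0.0489]
ee_rot: [-0.0, 0.727, 0.687, 0.0]
contact_force: [0.5, -0.0, 0.3]
width: -0.0003
gripper_force: 0.0
```

```bash
cat > r.py <<'E'
from h import *
for i in range(2):
    s=status.get_state(); im=get_image('wrist'); p=im['pixels'].astype(int)
    r=[]
    for u in range(280,370,2):
        k=np.nonzero(p[60:245,u,0]-p[60:245,u,2]>110)[0]+60
        if len(k)>5: r.append([T(wcast(im,s,(u,k.min()-.5),.07))[1],T(wcast(im,s,(u,k.max()+.5),.07))[1]])
    print(s['clock'],T(s['position']).round(5),np.median(r,0).round(5),len(r))
S=get_image('scene'); p=S['pixels'].astype(int)
w=np.clip(90-p[222:236,335:362].max(2),0,None); ys,xs=np.mgrid[222:236,335:362]; print('ptr u',(w*xs).sum()/w.sum(),w.sum())
E
python3 r.py
```

```text
17.4 [-0.00197 -0.00249] [0.02251 0.01403] 45
17.45 [-0.00193 -0.00244] [0.02248 0.01407] 45
ptr u 348.5267104029991 1067
```

>>> apply_moves(
  xyz=[
    [0.0006,0,0],
    [0.0006,0,0],
    [0.0006,0,0],
    [0.0006,0,0],
    [0.0006,0,0],
    [0.0006,0,0],
    [0.0006,0,0],
    [0.0006,0,0],
  ],
  rot=[
    [0,0,0],
    [0,0,0],
    [0,0,0],
    [0,0,0],
    [0,0,0],
    [0,0,0],
    [0,0,0],
    [0,0,0],
  ],
  hand=[-1,-1,-1,-1,-1,-1,-1,-1],
)

```text
clock: 18.55
position: [0.5093, 0.0292, 0.0489]
ee_rot: [-0.0, 0.727, 0.687, 0.0]
contact_force: [-0.1, 0.2, 0.5]
width: -0.0003
gripper_force: 0.0
```

```bash
python3 r.py
```

```text
18.55 [-0.00197 -0.00089] [0.02412 0.01561] 45
18.6 [-0.00195 -0.00086] [0.02416 0.01564] 45
ptr u 348.6906666666667 1125
```

>>> apply_moves(
  xyz=[
    [0.0006,0,0],
    [0.0006,0,0],
    [0.0006,0,0],
    [0.0006,0,0],
    [0.0006,0,0],
    [0.0006,0,0],
  ],
  rot=[
    [0,0,0],
    [0,0,0],
    [0,0,0],
    [0,0,0],
    [0,0,0],
    [0,0,0],
  ],
  hand=[-1,-1,-1,-1,-1,-1],
)

```text
clock: 19.45
position: [0.5094, 0.0303, 0.0489]
ee_rot: [-0.0, 0.727, 0.687, 0.0]
contact_force: [0.1, 0.2, 0.4]
width: -0.0003
gripper_force: 0.0
```

```bash
python3 r.py
```

```text
19.45 [-0.00195  0.00019] [0.02476 0.01669] 45
19.5 [-0.00197  0.00017] [0.02475 0.01668] 45
ptr u 348.7237668161435 1115
```

```bash
python3 - <<'E'
from h import *
s=status.get_state(); im=get_image('wrist'); p=im['pixels'].astype(int)
print(s['clock'],T(s['position']))
for u in(262,275,300,345,370,378):
    print(u,' '.join(f"{v}:{p[v,u,0]},{p[v,u,1]},{p[v,u,2]}" for v in range(130,232,6)))
E
python3 r.py
```

```text
19.6 [-0.00194039  0.00018125]
262 130:200,181,169 136:204,184,172 142:203,185,172 148:199,182,170 154:202,184,171 160:199,183,171 166:199,183,168 172:200,181,170 178:197,180,168 184:245,234,220 190:245,235,221 196:244,234,220 202:250,244,233 208:93,91,90 214:163,164,159 220:190,188,183 226:207,158,123
275 130:200,183,170 136:199,183,170 142:200,180,167 148:201,183,170 154:198,182,168 160:193,176,166 166:196,178,169 172:197,177,166 178:191,175,163 184:246,238,226 190:246,236,225 196:244,234,219 202:246,237,226 208:90,89,92 214:90,89,84 220:190,190,185 226:205,165,141
300 130:200,180,169 136:196,178,165 142:193,174,164 148:190,175,161 154:194,176,164 160:194,177,165 166:190,175,162 172:190,171,161 178:192,178,166 184:246,236,223 190:243,233,219 196:245,235,221 202:246,236,223 208:90,89,90 214:90,90,89 220:189,190,183 226:198,177,161
345 130:245,235,220 136:247,237,225 142:247,239,227 148:249,241,229 154:249,241,231 160:244,235,220 166:245,236,223 172:245,235,222 178:246,238,226 184:247,239,225 190:249,242,231 196:247,239,227 202:246,237,225 208:88,90,90 214:155,157,153 220:190,191,185 226:192,181,172
370 130:245,237,224 136:248,240,228 142:244,236,220 148:245,237,224 154:243,233,219 160:247,237,228 166:248,240,228 172:248,239,227 178:245,238,223 184:247,238,227 190:246,238,225 196:245,236,223 202:246,237,226 208:86,89,84 214:90,90,88 220:197,197,189 226:187,194,190
378 130:247,240,227 136:247,240,228 142:244,236,222 148:242,232,216 154:243,234,220 160:245,236,222 166:246,237,225 172:245,236,224 178:245,236,223 184:247,239,227 190:245,236,223 196:246,237,224 202:245,236,223 208:88,87,86 214:91,91,88 220:192,190,184 226:185,194,193
19.65 [-0.00192  0.00016] [0.02473 0.01666] 45
19.7 [-0.00195  0.00017] [0.02511 0.01667] 45
ptr u 348.8047740835465 1173
```

```bash
cat > q.py <<'E'
from h import *
s=status.get_state(); im=get_image('wrist'); g=im['pixels'].astype(float).mean(2)
e=[]
for u in range(340,380,2):
    c=g[190:216,u]; i=np.nonzero((c[:-1]>160)&(c[1:]<=160))[0]
    if len(i): e.append(T(wcast(im,s,(u,190+i[0]+(c[i[0]]-160)/(c[i[0]]-c[i[0]+1])),.082))[1])
print(s['clock'],T(s['position'])[1].round(5),'deck edge',np.median(e).round(5),'origin',(np.median(e)+.09).round(5),len(e))
E
python3 q.py; python3 q.py; python3 q.py
```

```text
19.8 0.00016 deck edge 0.03847 origin 0.12847 20
19.85 0.00016 deck edge 0.03849 origin 0.12849 20
19.9 0.0002 deck edge 0.0385 origin 0.1285 20
```

The origin now reads 0.1285, about 2.6 mm further on. I'll retreat and re-check from the same overhead pose.

>>> apply_moves(
  xyz=[
    [-0.05,0,0],
    [-0.06,0,-0.05],
    [0,0,-0.19],
    [0,0,-0.19],
    [0,0,-0.19],
    [0.06,0,-0.19],
    [0.17,0,0],
    [0,0,0],
  ],
  rot=[
    [0,0,0],
    [0,0,0],
    [0,0,0],
    [0,0,0],
    [0,0,0],
    [0,0,0],
    [0,0,0],
    [0,0,0],
  ],
  hand=[-1,-1,-1,-1,-1,-1,-1,-1],
)

```text
clock: 20.95
position: [0.5115, 0.0675, 0.2939]
ee_rot: [0.001, 0.726, 0.688, 0.002]
contact_force: [-0.7, -0.0, -0.9]
width: 0.0004
gripper_force: 0.0
```

>>> apply_moves(
  xyz=[
    [0,0,0],
    [0,0,0],
  ],
  rot=[
    [0,0,0],
    [0,0,0],
  ],
  hand=[-1,-1],
)

```text
clock: 21.2
position: [0.5111, 0.0649, 0.2917]
ee_rot: [-0.0, 0.727, 0.686, -0.0]
contact_force: [-0.6, -0.2, -0.3]
width: -0.0002
gripper_force: 0.0
```

```bash
python3 m.py; python3 - <<'E'
from h import *
import pickle
s,im=pickle.load(open('w5.pkl','rb')); p=im['pixels'].astype(int); m,_=redmask(im)
for v in range(78,106): print(v,''.join('R' if m[v,u] else '#' if p[v,u].max()<60 else '.' for u in range(370,430)))
for u in range(390,426,4):
    k=np.nonzero(m[75:105,u])[0]+75
    if len(k): print(u,T(wcast(im,s,(u,k.min()-.5),.036)).round(4),T(wcast(im,s,(u,k.max()+.5),.036)).round(4))
cv2.imwrite('pics/w6.png',cv2.resize(np.ascontiguousarray(im['pixels'][60:130,340:440,::-1]),None,fx=8,fy=8,interpolation=cv2.INTER_CUBIC))
E
```

```text
(21.2, np.float64(0.0208738642029215), np.int32(398))
21.25 [-0.00208252  0.03490435]
(21.3, np.float64(0.02076283071515451), np.int32(400))
red [381  90  43   9 212] [0.1078 0.1265]
red [609 109  18  20 286] [0.5521 0.139 ]
blk [378  88  14   6  66] [384.7  90.4] [array([0.0759, 0.1286]), array([0.0726, 0.1278])]
blk [465 104  19  28 221] [475.8 114.7] [array([0.2008, 0.1062]), array([0.1922, 0.1064])]
blk [424 127  15   2  16] [431.  127.4] [array([0.1371, 0.0857]), array([0.1312, 0.0867])]
78 ............................................................
79 ............................................................
80 ............................................................
81 ............................................................
82 ............................................................
83 ...................................................#........
84 ............................................................
85 ............................................................
86 ............................................................
87 .......................
[... 819 characters left out ...]
...................................................
101 ............................................................
102 ............................................................
103 ............................................................
104 ............................................................
105 ............................................................
390 [0.088  0.1261] [0.088  0.1234]
394 [0.0932 0.1316] [0.0933 0.1237]
398 [0.0985 0.1319] [0.0987 0.1227]
402 [0.104  0.1308] [0.1041 0.1229]
406 [0.1094 0.1298] [0.1095 0.1232]
410 [0.1149 0.1302] [0.115  0.1222]
414 [0.1204 0.1305] [0.1205 0.1226]
418 [0.1259 0.1309] [0.1261 0.1229]
422 [0.1315 0.1299] [0.1317 0.1219]
```

View pics/w6.png

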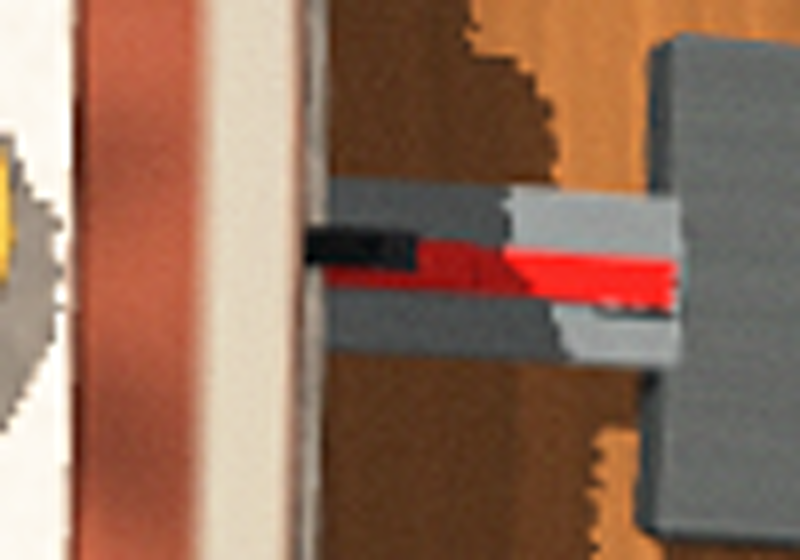

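The crop shows the pointer over the red index within about 1 mm. I'll watch it for over two seconds.

>>> apply_moves(
  xyz=[
    [0,0,0],
    [0,0,0],
    [0,0,0],
    [0,0,0],
    [0,0,0],
    [0,0,0],
    [0,0,0],
    [0,0,0],
  ],
  rot=[
    [0,0,0],
    [0,0,0],
    [0,0,0],
    [0,0,0],
    [0,0,0],
    [0,0,0],
    [0,0,0],
    [0,0,0],
  ],
  hand=[-1,-1,-1,-1,-1,-1,-1,-1],
)

```text
clock: 22.35
position: [0.5114, 0.0662, 0.2919]
ee_rot: [0.0, 0.727, 0.687, 0.0]
contact_force: [0.1, 0.4, -0.8]
width: 0.0002
gripper_force: 0.0
```

>>> apply_moves(
  xyz=[
    [0,0,0],
    [0,0,0],
    [0,0,0],
    [0,0,0],
    [0,0,0],
    [0,0,0],
    [0,0,0],
    [0,0,0],
  ],
  rot=[
    [0,0,0],
    [0,0,0],
    [0,0,0],
    [0,0,0],
    [0,0,0],
    [0,0,0],
    [0,0,0],
    [0,0,0],
  ],
  hand=[-1,-1,-1,-1,-1,-1,-1,-1],
)

```text
clock: 23.35
position: [0.5114, 0.0662, 0.2919]
ee_rot: [-0.0, 0.727, 0.687, 0.0]
contact_force: [-0.1, 0.1, -0.4]
width: 0.0003
gripper_force: 0.0
```

```bash
python3 m.py | grep -v '4[267][0-9] '
```

```text
(23.35, np.float64(0.02097493338188482), np.int32(398))
23.4 [-0.0019376   0.03614873]
(23.45, np.float64(0.02081775085378609), np.int32(399))
red [380  91  44   9 214] [0.1083 0.1266]
red [609 110  17  20 284] [0.5514 0.138 ]
blk [378  89  14   6  73] [384.4  91.9] [array([0.0758, 0.1283]), array([0.0725, 0.1276])]
```

It stayed put for over two seconds, within about 1 mm of the index, so I'm handing the job in.

```bash
python3 -c "
from h import *
print(job.sign_off())"
```

```text
the job is handed in; nothing more can be done
None
```

The carriage is at rest with its pointer within about 1 mm of the red index; it stayed there untouched for over two seconds, and I handed the job in at about 23.5 s. It first coasted past the index by roughly 15 mm, so I brought it back with two gentle taps. It never reached a chock, but I did not separately measure whether the bangle had shifted.

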